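# Prop the basement casement wide open

## Robot

A 7-joint arm with a two-finger parallel gripper is mounted at the origin on the work surface. World frame = base frame: x ahead of the robot, y to its left, z up, the work surface at z = 0. Lengths are in m, angles in rad, forces in N, time in s.
With the tool pointing down it reaches from about 0.425 to 0.8 m from the base axis. Payload 8.3 kg.
Tool frame: the origin (TCP) lies at the very end of the fingers, on their centre line; the grasp point (between the pads) lies 19 mm behind it; z points along the fingers, y is the direction in which the jaws open and shut (so a half turn about z gives the same grasp; the last joint's range is limited). The gripper opens to 85 mm and grips with 20 to 120 N. Pads are 22 mm wide; open, the fingers measure 114 mm over their backs; the gripper's body (76 mm by 85 mm) begins 54 mm behind the grasp point. The pads swing forward as they close: fully open they stand 13 mm farther back than shut.
Start: joints at [1.06, 0.383, 0.016, 1.37, -0.006, 1.388, -0.046], TCP at [0.271, -0.563, 0.231] pointing down, gripper open.
Joint ranges: [-2.95, 2.95], [-0.25, 2.06], [-1.52, 1.56], [0.18, 2.33], [-1.44, 4.58], [0.02, 2.06], [-3.01, 3.01]. Speed limits (rad/s): [2.39, 2.39, 3.01, 3.01, 3.14, 3.14, 3.14].

## Interface

Orientations are given as a unit quaternion [w, x, y, z].
In Python, from bench import robot gives the robot as it stands. The module is installed in compiled form; this text tells all that it offers.
- The arm moves only by the shell command python3 -m inch 'ROWS' [FORCE]. ROWS is a JSON object of lists of equal length, an entry for each row: "grip": the opening, from 0 (shut) to 1 (fully open); "travel": the shift along the tool's x, y, z in m, a list of three; "rot": the turn, a rotation vector about the tool's x, y, z in rad, a list of three. A call has 1 to 12 rows; each row shifts and turns the commanded pose from where the row before left it, along the tool's axes as they then stand; what a row does not reach is not made up. A row lasts 1/12 s, in which the tool goes at most 41.7 mm and 7.16 degrees, less where a joint would pass 70% of its speed; a pose out of reach is approached as far as the arm can. A call with a gripper value outside its range is refused whole. The fingers move at their own pace and stop on an object; FORCE is the grip in N (left out, the last holds). Time passes only in rows, so rows that do not move let the fingers close. It gives the time, the measured TCP pose, the force and the opening at its end, in the units of the state.
- robot.read_state(): the state, without advancing time (a new reading comes with each control period).
- robot.get_image(name): name is "scene" or "side" or "wrist"; returns the picture (384x512x3 uint8, red, green, blue); there is no depth.
- robot.camera_model(name): a dict with "fovy" (degrees; the focal length in pixels is half the picture's height over the tangent of half this angle, whatever the lens; pixels are square), "cx", "cy" (the principal point, pixels), "k1" (the pictures are not rectified: a ray, as slopes to the right and down, at radius r is drawn at 1 + k1 r^2 times it, then the intrinsics apply), "cam_to_world" (4x4, takes a point from camera to world coordinates). Camera axes: x right, y up, looking along -z (the intrinsics and any distortion apply to the point x, -y, -z); pixel columns grow to the right and rows downward; lengths in m; the calibration is good to about 2 mm. A picture is of the moment at which its call begins: read the wrist's pose just before it. camera_model takes no time and is no camera call; for the wrist camera it gives the pose at the moment of the call.
- robot.job_done(): hands the job in, once; it reports no verdict.
The state is a dict: "time_s": time; "q": joint angles; "joint_vel": joint speeds; "tau": joint torques, N m; "eef_pos": TCP position; "ee_rot": TCP orientation; "wrist_force": force on the tool from outside, world axes, zero at the start; "wrist_torque": the same for the moment, N m; "grip_width": finger opening in m.
Only numpy, scipy, OpenCV 4.12 (cv2) and the standard library are available. Lean on these libraries where they do the work, as an engineer would, in place of code of your own. Each camera call takes 0.05 s, during which the arm holds its last target.

## Task

Prop this little casement window wide open so that its fresh paint can dry. Take the window stay by its ball end, lift it off the pin on the sill, swing the sash outwards with it, and lower the last hole (the one nearest the ball) over the pin until the stay lies flat; lower it by hand, do not let it fall, and do not disturb the jar on the sill or the paint tin on the bench.

Things in the scene. Friction and masses are not known exactly. Their poses are not given: they have to be found in the camera images.
- pin (a point): Tip of the upright brass pin on the inner sill of a small white casement window (frame 400 long, 60 thick, 238 tall, fixed to the bench). Pin 8 mm thick, rounded-off top 66 above the bench, 26 above the sill. Axes: z up, x outwards through the window (the way the sash opens), y along the sill towards the hinge jamb. A 16 mm steel blind rod runs parallel to y, 50 inside the pin, its axis 204 above the bench.
- hinge (a point): Point on the sash's upright hinge axis, at the height of the stay: 45 mm outwards (x) and 130 mm along y from the pin. Same axes as the pin.
- pivot (a point): Where the stay is pinned to the inner face of the sash, 242 mm from the hinge axis; moves with the sash. The stay swivels freely sideways here and can be raised (joint stay). Axes as first_hole.
- ball (a point): Centre of the dark steel ball (24 mm across) on a 10 mm neck at the free end of the stay, the thing to grasp; 258 mm along the stay from the pivot, 81 mm above the bench while the stay lies flat. It overhangs the inner edge of the sill, nearly below the blind rod, so a tool pointing straight down hits the rod: lean the gripper back to the room side by about 25 to 40 degrees. Axes as first_hole.
- first_hole (a point): Centre of the hole nearest the sash (128 mm from the pivot), which is on the pin at the start. The stay is a flat dark steel bar 22 wide, 5 thick, underside 50 mm above the bench, about 0.16 kg, with four 12 mm holes 25 mm apart. x points along the stay from pivot to ball, z up from the bar.
- last_hole (a point): Centre of the hole nearest the ball: 203 mm from the pivot, 55 mm short of the ball. With it on the pin the sash stands about 45 degrees open, 33 degrees wider than at the start, and the ball is 52 mm inwards (-x) and 16 mm along y from the pin, in the pin's axes.
- sash (a joint): Swing of the sash about its upright hinge, rad: 0 at the start (about 11 degrees ajar), growing as it opens outwards; about 0.58 with the last hole on the pin. It moves with light friction (under 1 N at the ball) and stays where it is left. Sash 310 wide, 159 tall, white wood with a glass pane.
- stay (a joint): How far the stay is raised about its pivot, rad: 0 lying flat, growing upwards, at most 0.6. It falls by its own weight. Raised 0.15 (ball about 40 mm up) every hole is clear of the pin; resting on top of the pin it reads 0.06 or more.
- jar: Glass screw jar with a steel lid, 48 across and 60 tall, standing on the sill near the end away from the hinge; origin under its centre. To be left alone.
- tin: Paint tin, 90 across and 100 tall, standing on the bench on the robot's right; origin under its centre. To be left alone.

How it is judged:
On the way:
1. the stay is lifted clear of the pin (z of first_hole in the frame of pin above 0.003 m), for 0.1 s.
At the end, for the whole second after the job is handed in: the last hole sits on the pin (its centre within 5 mm of the pin's axis), the stay lies flat (raised less than 0.03 rad) and the sash is at rest (horizontal distance between last_hole and pin below 0.005 m and value of joint stay below 0.03 rad and velocity of joint sash between -0.05 and 0.05 rad/s); the robot touches nothing.
It fails at once if the stay is let fall (it drops faster than 2.5 rad/s) (velocity of joint stay below -2.5 rad/s).
It fails at once if the jar on the sill is shifted more than 30 mm (distance of jar from where it was at the start of the episode above 0.03 m).
It fails at once if the paint tin is shifted more than 30 mm (distance of tin from where it was at the start of the episode above 0.03 m).
It also fails if it takes over 54 s, if anything falls off the work surface, if the arm or the gripper's body presses on something with over 40 N, if the wrist force passes 120 N, or if a joint passes its speed limit or range.

## Working session

There is one attempt and no reset: what is moved stays moved. The work goes in short steps, Python scripts to look and compute and a shell command to move; the robot and the scene stay as the last step left them, time stands still between calls to the robot, and variables do not carry over. Pictures are saved under pics/ and viewed, and the job is handed in when it is done.

```bash
mkdir -p pics; ls
cat > h.py <<'E'
import numpy as np, cv2
from bench import robot
def snap(n,f):
    im=robot.get_image(n); cv2.imwrite('pics/'+f,im[:,:,::-1]); return im
def K(n):
    m=robot.camera_model(n); f=192/np.tan(np.radians(m['fovy'])/2); return m,f
def ray(n,u,v,m=None):
    if m is None: m=robot.camera_model(n)
    f=192/np.tan(np.radians(m['fovy'])/2)
    d=np.array([(u-m['cx'])/f,(v-m['cy'])/f]); s=d.copy()
    for _ in range(30): s=d/(1+m['k1']*(s@s))
    T=np.array(m['cam_to_world']); r=T[:3,:3]@np.array([s[0],-s[1],-1.]); return T[:3,3],r/np.linalg.norm(r)
def atz(n,u,v,z,m=None):
    o,r=ray(n,u,v,m); return o+r*(z-o[2])/r[2]
def tri(*rs):
    A=0;b=0
    for o,r in rs:
        P=np.eye(3)-np.outer(r,r); A=A+P; b=b+P@o
    p=np.linalg.solve(A,b); return p,[np.linalg.norm((np.eye(3)-np.outer(r,r))@(p-o)) for o,r in rs]
def proj(n,p,m=None):
    if m is None: m=robot.camera_model(n)
    f=192/np.tan(np.radians(m['fovy'])/2)
    T=np.array(m['cam_to_world']); c=T[:3,:3].T@(np.asarray(p)-T[:3,3]); s=np.array([c[0],-c[1]])/-c[2]
    s=s*(1+m['k1']*(s@s)); return s*f+[m['cx'],m['cy']]
E
python3 - <<'E'
from h import *
for n in ['scene','side','wrist']:
    snap(n,n+'0.png'); m=robot.camera_model(n); print(n,m['fovy'],m['k1'],np.round(m['cam_to_world'],3).tolist())
print(robot.read_state())
E
```

```text
pics
scene 50.84408568482914 -0.07661039754236042 [[0.055, 0.951, -0.306, 0.247], [-0.998, 0.055, -0.009, -0.144], [0.008, 0.306, 0.952, 1.14], [0.0, 0.0, 0.0, 1.0]]
side 43.03257543513187 -0.19951493640662615 [[-0.928, 0.286, -0.238, 0.279], [-0.371, -0.68, 0.632, 0.678], [0.019, 0.675, 0.737, 1.019], [0.0, 0.0, 0.0, 1.0]]
wrist 65.23296645577778 -0.009681261516894692 [[0.433, 0.852, 0.294, 0.347], [-0.901, 0.41, 0.139, -0.527], [-0.002, -0.325, 0.946, 0.373], [0.0, 0.0, 0.0, 1.0]]
{'time_s': 0.15, 'q': array([ 1.06011406,  0.38401272,  0.01636469,  1.37090082, -0.00630891,
        1.38818402, -0.04651161]), 'joint_vel': array([ 0.00025435, -0.00271587,  0.00023236, -0.00267331,  0.00067077,
       -0.00088305, -0.00174481]), 'tau': array([ 3.23516426e-03, -6.28160691e+01,  8.46458226e-01, -3.72168732e+01,
        1.66960177e-02,  1.09780309e-02, -2.29761639e-05]), 'eef_pos': array([ 0.27048611, -0.56301628,  0.23053402]), 'ee_rot': array([-7.10580538e-04,  9.75033906e-01,  2.22054840e-01, -1.59818412e-04]), 'wrist_force': array([-0.27911382, -0.41934921,  0.25362961]), 'wrist_torque': array([0.02069394, 0.03160449, 0.07466116]), 'grip_width': 0.08524191327204023}
```

View pics/scene0.png

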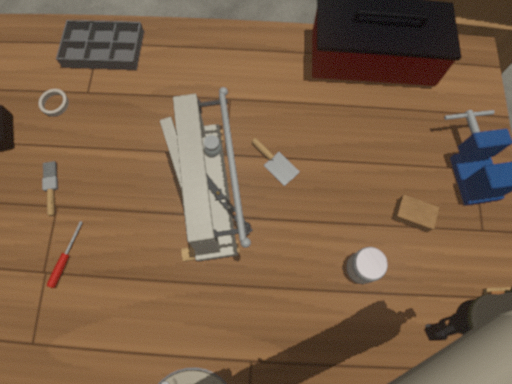

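View pics/side0.png

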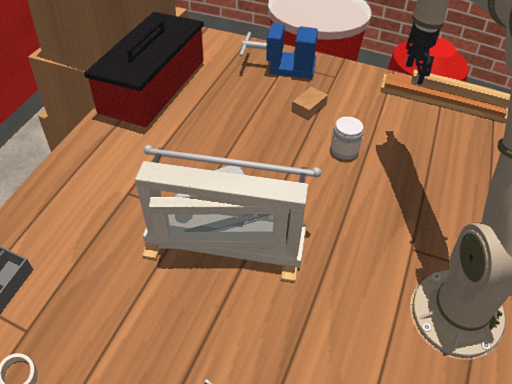

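View pics/wrist0.png

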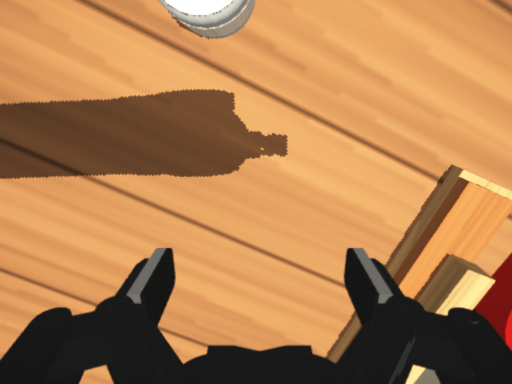

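Run:
```python
import cv2
a=cv2.imread('pics/scene0.png')[80:270,150:270]; cv2.imwrite('pics/c1.png',cv2.resize(a,None,fx=5,fy=5,interpolation=cv2.INTER_CUBIC)[350:950])
cv2.imwrite('pics/c1b.png',cv2.resize(a,None,fx=5,fy=5,interpolation=cv2.INTER_CUBIC)[:600])
a=cv2.imread('pics/side0.png')[140:290,130:330]; cv2.imwrite('pics/c2.png',cv2.resize(a,None,fx=4,fy=4,interpolation=cv2.INTER_CUBIC))
```

```text
(no output)
```

View pics/c1.png

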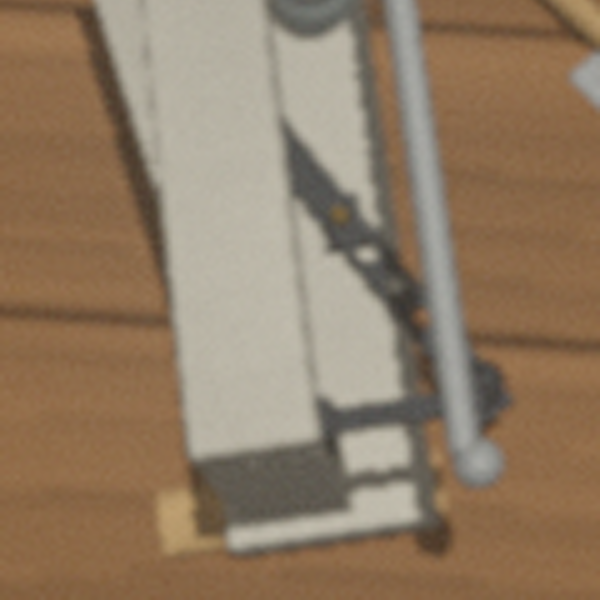

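View pics/c2.png

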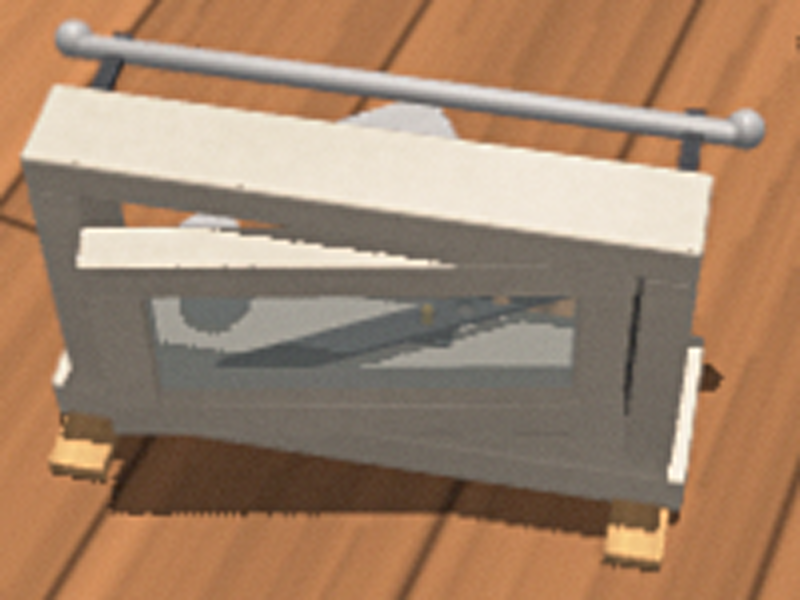

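View pics/c1b.png

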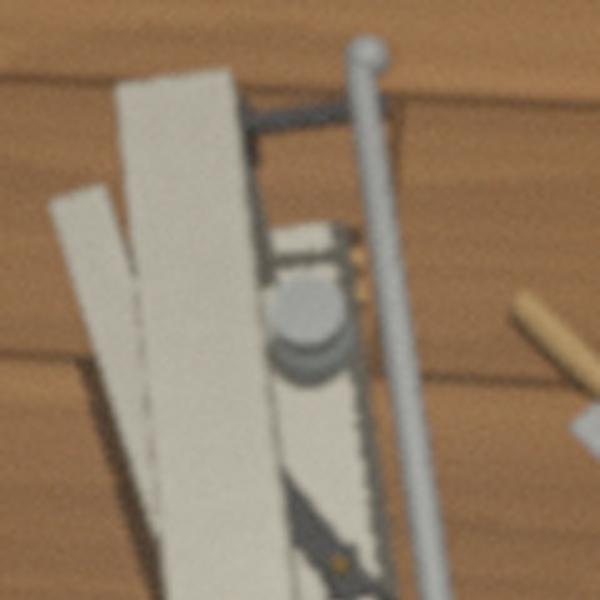

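```bash
cat > g.py <<'E'
from h import *
# corners/rod ends
re1=tri(ray('scene',150+368/5-.4,80+56/5-.4),ray('side',130+74/4-.4,140+38/4-.4))
re2=tri(ray('scene',150+479/5-.4,80+(350+463)/5-.4),ray('side',130+746/4-.4,140+130/4-.4))
pin=tri(ray('scene',150+340/5-.4,80+(350+213)/5-.4),ray('side',130+427/4-.4,140+312/4-.4))
E
python3 - <<'E'
from g import *
print(re1,re2,pin)
a=atz('scene',217.6,192.2,.064);b=atz('side',236.4,217.6,.064);print(a,b)
ba=atz('scene',150+490/5-.4,80+(350+385)/5-.4,.081);print('ball',ba)
d=re1[0]-re2[0];print(np.linalg.norm(d),d)
e=-d/np.linalg.norm(d); th=np.arctan2(e[1],e[0]); print('yaw of window y',np.degrees(th))
R=np.array([[np.cos(th-np.pi/2),-np.sin(th-np.pi/2)],[np.sin(th-np.pi/2),np.cos(th-np.pi/2)]])
print('x axis',R[:,0],'y',R[:,1])
p=(pin[0])[:2]
print('ball in pin',R.T@(ba[:2]-p),np.linalg.norm(ba[:2]-p), 'rod in pin',R.T@(re1[0][:2]-p),R.T@(re2[0][:2]-p))
hinge=p+R@[.045,.130]
# predicted start: pivot 128 from pin, 242 from hinge
def circ(pp,rp,h,rh):
    D=h-pp;L=np.linalg.norm(D);a=(rp**2-rh**2+L**2)/(2*L);k=np.sqrt(rp**2-a**2);u=D/L;n=np.array([-u[1],u[0]])
    return [pp+a*u+k*n,pp+a*u-k*n]
for r in(.128,.203):
    for q in circ(np.zeros(2),r,np.array([.045,.13]),.242): print(r,'pivot',q,'ball',q+(-q)/r*.258, 'sash ang', np.degrees(np.arctan2(q[1]-.13,q[0]-.045)))
print('window corners etc pin world',p,'hinge',hinge)
t=atz('scene',370,262,.1);print('tin',t); j=atz('scene',211,142,.1);print('jar',j)
E
```

```text
(array([ 0.82586981, -0.03023386,  0.20620943]), [np.float64(0.000751032621783969), np.float64(0.0007510326217839018)]) (array([ 0.42453218, -0.11504135,  0.2054683 ]), [np.float64(0.0007213396392398418), np.float64(0.0007213396392397954)]) (array([ 0.58913   , -0.02366487,  0.06169522]), [np.float64(0.0011212752667825571), np.float64(0.0011212752667826287)])
[ 0.58722628 -0.02397283  0.064     ] [ 0.58944377 -0.02225996  0.064     ]
ball [ 0.48988521 -0.11433378  0.081     ]
0.4102008623603007 [0.40133762 0.08480749 0.00074113]
yaw of window y -168.06823789215161
x axis [-0.20674659  0.97839452] y [-0.97839452 -0.20674659]
ball in pin [-0.06819145  0.11584604] 0.1344261109682943 rod in pin [-0.05537221 -0.23026681] [-0.05537221  0.17993338]
0.128 pivot [-0.11848504 -0.04842826] ball [0.12033637 0.04918495] sash ang -132.4974974112432
0.128 pivot [ 0.06318913 -0.11131547] ball [-0.06417646  0.11305477] sash ang -85.68948658972805
0.203 pivot [-0.18988979  0.07176954] ball [ 0.05144797 -0.01944495] sash ang -166.07676214327628
0.203 pivot [ 0.19362295 -0.06098487] ball [-0.05245942  0.01652299] sash ang -52.11022185769495
window corners etc pin world [ 0.58913    -0.02366487] hinge [ 0.45263511 -0.00651417]
tin [ 0.40924592 -0.43680907  0.1       ]
jar [0.72302559 0.00330666 0.1       ]
```

```bash
cat > t.py <<'E'
from h import *
from scipy.spatial.transform import Rotation as Ro
TH=np.radians(-168.07-90)   # window x azimuth
Rw=np.array([[np.cos(TH),-np.sin(TH),0],[np.sin(TH),np.cos(TH),0],[0,0,1]])
def cur():
    s=robot.read_state(); q=s['ee_rot']; return s,Ro.from_quat([q[1],q[2],q[3],q[0]]).as_matrix(),np.array(s['eef_pos'])
def tgt(phi,lean,sgn=1):
    "phi: window azimuth (deg) of where gripper body leans; sgn=+1: tool x on the lean side"
    a=np.radians(phi);l=np.radians(lean); h=Rw@np.array([np.cos(a),np.sin(a),0])
    z=-h*np.sin(l)-np.array([0,0,1])*np.cos(l)
    x=h*np.cos(l)-np.array([0,0,1])*np.sin(l); x*=sgn
    return np.column_stack([x,np.cross(z,x),z])
def rv(R1):
    s,R,p=cur(); w=Ro.from_matrix(R.T@R1).as_rotvec(); return w,np.degrees(np.linalg.norm(w))
def tr(P):
    s,R,p=cur(); return R.T@(np.asarray(P)-p)
E
python3 - <<'E'
from t import *
for s in (1,-1):
    w,a=rv(tgt(165,40,s)); print(s,w,a)
s,R,p=cur(); print(R, tr([.52,-.3,.28]))
E
```

```text
1 [ 0.71741318 -0.42394422  1.97373705] 122.7527586148268
-1 [ 0.37139456  0.62848681 -1.02430968] 72.06843215800649
[[ 9.01383245e-01  4.33021769e-01 -6.27232436e-04]
 [ 4.33022223e-01 -9.01382286e-01  1.31470333e-03]
 [ 3.91895476e-06 -1.45665714e-03 -9.99998939e-01]] [ 0.33879973 -0.12910532 -0.04927664]
```

```bash
python3 -m inch '{"grip":[1,1,1,1,1,1,1,1,1,1],"travel":[[0.034,-0.013,-0.005],[0.034,-0.013,-0.005],[0.034,-0.013,-0.005],[0.034,-0.013,-0.005],[0.034,-0.013,-0.005],[0.034,-0.013,-0.005],[0.034,-0.013,-0.005],[0.034,-0.013,-0.005],[0.034,-0.013,-0.005],[0.034,-0.013,-0.005]],"rot":[[0,0,0],[0,0,0],[0,0,0],[0,0,0],[0,0,0],[0,0,0],[0,0,0],[0,0,0],[0,0,0],[0,0,0]]}'
python3 - <<'E'
from t import *
print(cur()[0]['q']);w,a=rv(tgt(165,40,1)); print(w,a,w/18)
E
```

```text
time_s: 0.98
eef_pos: [0.5216, -0.2974, 0.2814]
ee_rot: [-0.0, 0.975, 0.222, -0.0]
wrist_force: [0.8, 0.1, -0.4]
grip_width: 0.0853
[ 0.5909223   0.320918   -0.16816603  1.3469319   0.05302639  1.47842002
 -0.69684704]
[ 0.71829366 -0.42509335  1.97339043] 122.76441300733305 [ 0.0399052 -0.0236163  0.1096328]
```

```bash
python3 -m inch '{"grip":[1,1,1,1,1,1,1,1,1],"travel":[[0,0,0],[0,0,0],[0,0,0],[0,0,0],[0,0,0],[0,0,0],[0,0,0],[0,0,0],[0,0,0]],"rot":[[0.04,-0.0236,0.1096],[0.04,-0.0236,0.1096],[0.04,-0.0236,0.1096],[0.04,-0.0236,0.1096],[0.04,-0.0236,0.1096],[0.04,-0.0236,0.1096],[0.04,-0.0236,0.1096],[0.04,-0.0236,0.1096],[0.04,-0.0236,0.1096]]}'
python3 - <<'E'
from t import *
print(cur()[0]['q']);w,a=rv(tgt(165,40,1)); print(w,a,w/9)
E
```

```text
time_s: 1.73
eef_pos: [0.521, -0.2986, 0.2807]
ee_rot: [-0.146, 0.942, -0.269, -0.138]
wrist_force: [1.6, -0.8, -0.7]
grip_width: 0.0852
[ 0.58364918  0.61199254 -0.00309237  0.98804755 -0.20169245  1.89246548
 -1.57727053]
[ 0.35764211 -0.20973504  0.98217195] 61.08274005354246 [ 0.03973801 -0.02330389  0.10913022]
```

```bash
python3 -m inch '{"grip":[1,1,1,1,1,1,1,1,1],"travel":[[0,0,0],[0,0,0],[0,0,0],[0,0,0],[0,0,0],[0,0,0],[0,0,0],[0,0,0],[0,0,0]],"rot":[[0.04,-0.0236,0.1096],[0.04,-0.0236,0.1096],[0.04,-0.0236,0.1096],[0.04,-0.0236,0.1096],[0.04,-0.0236,0.1096],[0.04,-0.0236,0.1096],[0.04,-0.0236,0.1096],[0.04,-0.0236,0.1096],[0.04,-0.0236,0.1096]]}'
python3 - <<'E'
from t import *
print(cur()[0]['q']);w,a=rv(tgt(165,40,1)); print(w,a,w/9)
snap('wrist','w1.png');snap('scene','s1.png')
E
```

```text
time_s: 2.48
eef_pos: [0.5208, -0.2991, 0.2805]
ee_rot: [0.249, -0.644, 0.684, 0.236]
wrist_force: [-0.2, -0.3, 0.1]
grip_width: 0.0857
[ 0.69056699  0.65250506  0.13520463  1.05300113 -0.6069779   1.9158677
 -2.45177968]
[-0.00200407  0.00323455 -0.0055442 ] 0.38527653633541875 [-0.00022267  0.00035939 -0.00061602]
```

View pics/w1.png

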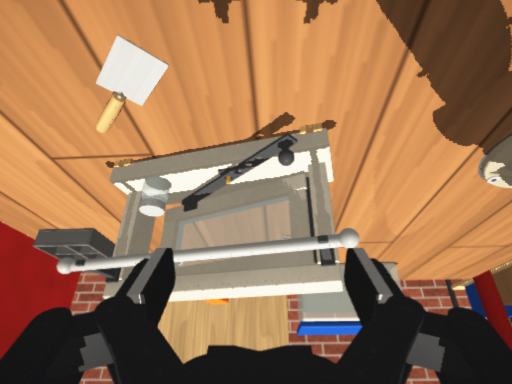

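View pics/s1.png

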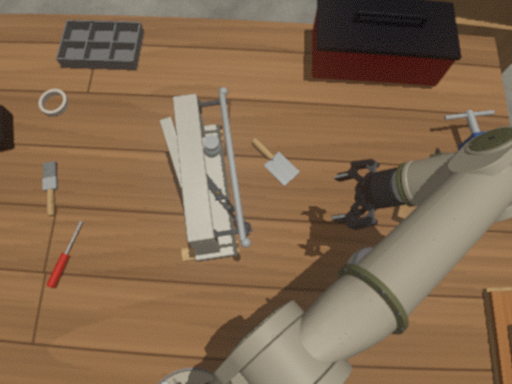

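Run:
```python
import cv2
a=cv2.imread('pics/w1.png')[115:225,165:345]; cv2.imwrite('pics/c3.png',cv2.resize(a,None,fx=4.4,fy=4.4,interpolation=cv2.INTER_CUBIC))
```

```text
(no output)
```

View pics/c3.png

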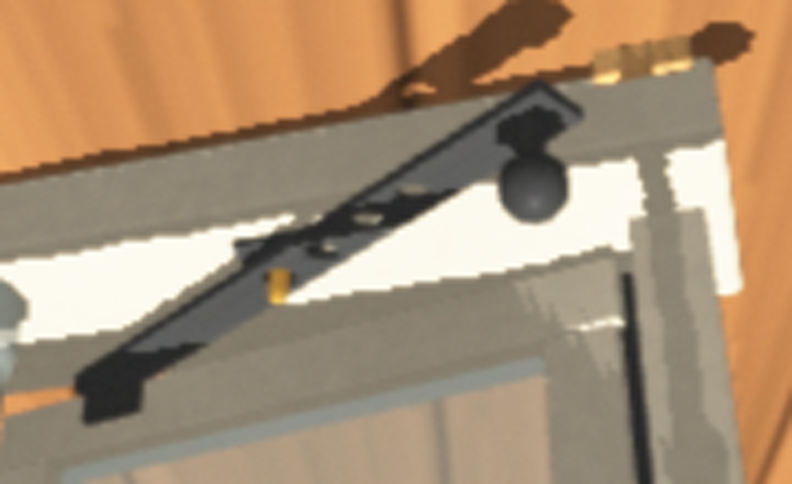

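Run:
```python
from t import *
f=lambda x,y:(165+(x+.5)/4.4-.5,115+(y+.5)/4.4-.5)
b=atz('wrist',*f(533,186),.081); p=atz('wrist',*f(278,300),.066); p2=atz('wrist',*f(280,272),.055)
print('ball',b,'pin',p,p2, np.linalg.norm((b-p)[:2]), Rw.T@(b-p))
for h in [(322,247),(368,218),(410,189)]:
    q=atz('wrist',*f(*h),.054); print(q, np.linalg.norm((q-b)[:2]))
rb=ray('wrist',*f(533,186)); print('tri ball',tri(rb,ray('scene',150+490/5-.4,80+(350+385)/5-.4)))
rp=ray('wrist',*f(278,300)); print('tri pin',tri(rp,ray('scene',217.6,192.2),ray('side',236.4,217.6)))
```

```text
ball [ 0.4928552  -0.11503568  0.081     ] pin [ 0.5887587  -0.02798954  0.066     ] [ 0.58811616 -0.03084168  0.055     ] 0.1295164480363638 [-0.06534118  0.11182594  0.015     ]
[ 0.56999772 -0.0454703   0.054     ] 0.10387641311958971
[ 0.55093518 -0.06313909  0.054     ] 0.07788799153019269
[ 0.53447828 -0.07979619  0.054     ] 0.0545371564620823
tri ball (array([ 0.49151708, -0.11399935,  0.07971248]), [np.float64(0.0013350809062836753), np.float64(0.001335080906283761)])
tri pin (array([ 0.5890869 , -0.02340897,  0.06266335]), [np.float64(0.00066083155538068), np.float64(0.001419617867788774), np.float64(0.0008024896274923976)])
```

Run:
```python
from t import *
s,R,p=cur(); b=np.array([.4925,-.1145,.081]); z=R[:,2]
g=b+z*.017; print('z',z,'y',R[:,1]); print('pre',g-z*.08,tr(g-z*.08)); print('grasp',tr(g))
```

```text
z [ 0.03651417  0.6430515  -0.76495195] y [-0.99823855  0.05928739  0.00218968]
pre [ 0.49019961 -0.15501224  0.12919197] [-0.01241602  0.0373401   0.20807261]
grasp [-0.01241602  0.0373401   0.28807261]
```

```bash
python3 -m inch '{"grip":[0.65,0.65,0.65,0.65,0.65,0.65,0.65,0.65,0.65,0.65],"travel":[[-0.0016,0.0047,0.026],[-0.0016,0.0047,0.026],[-0.0016,0.0047,0.026],[-0.0016,0.0047,0.026],[-0.0016,0.0047,0.026],[-0.0016,0.0047,0.026],[-0.0016,0.0047,0.026],[-0.0016,0.0047,0.026],[0,0,0],[0,0,0]],"rot":[[0,0,0],[0,0,0],[0,0,0],[0,0,0],[0,0,0],[0,0,0],[0,0,0],[0,0,0],[0,0,0],[0,0,0]]}' 20
python3 - <<'E'
from t import *
s,R,p=cur(); b=np.array([.4925,-.1145,.081]); print(s['q'],'to grasp',tr(b+R[:,2]*.017),rv(tgt(165,40)))
snap('wrist','w2.png');snap('scene','s2.png'); print(proj('wrist',b))
E
```

```text
time_s: 3.42
eef_pos: [0.4909, -0.1516, 0.1299]
ee_rot: [0.249, -0.648, 0.68, 0.236]
wrist_force: [-0.5, -0.3, 1.1]
grip_width: 0.0553
[ 0.56262892  0.5090124   0.0790967   1.62437089 -0.60615639  1.47531765
 -2.34224625] to grasp [0.00311971 0.000187   0.07835734] (array([0.00302173, 0.00221538, 0.00574755]), np.float64(0.39310523843066014))
[261.94093629 202.07651733]
```

View pics/w2.png

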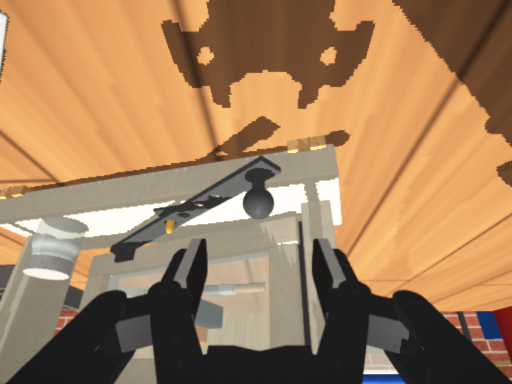

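```bash
python3 -m inch '{"grip":[0.65,0.65,0.65,0.65,0.65,0.65,0.65,0.65],"travel":[[0.001,0,0.0156],[0.001,0,0.0156],[0.001,0,0.0156],[0,0,0.0156],[0,0,0.0078],[0,0,0.0078],[0,0,0],[0,0,0]],"rot":[[0,0,0],[0,0,0],[0,0,0],[0,0,0],[0,0,0],[0,0,0],[0,0,0],[0,0,0]]}' 20
python3 - <<'E'
from t import *
s,R,p=cur(); b=np.array([.4925,-.1145,.081]); print('to grasp',tr(b+R[:,2]*.017),rv(tgt(165,40)))
snap('wrist','w3.png');snap('scene','s3.png'); print(proj('wrist',b))
E
```

```text
time_s: 4.18
eef_pos: [0.4942, -0.1063, 0.0691]
ee_rot: [0.249, -0.647, 0.682, 0.235]
wrist_force: [0.1, -1.0, -0.1]
grip_width: 0.0559
to grasp [-0.00127891  0.00119157  0.00255797] (array([-0.00147316,  0.00056647,  0.00148898]), np.float64(0.12432177106911968))
[262.85780643 265.85086174]
```

View pics/w3.png

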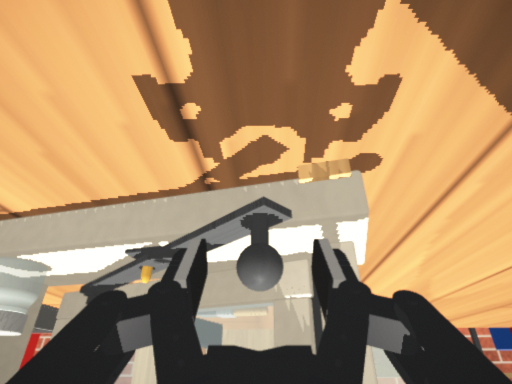

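View pics/s3.png

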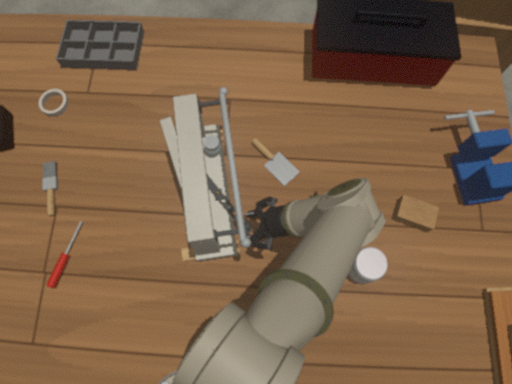

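```bash
python3 -m inch '{"grip":[0.65,0.65,0,0,0,0,0,0,0,0],"travel":[[-0.0012,0.001,0.003],[0,0,0],[0,0,0],[0,0,0],[0,0,0],[0,0,0],[0,0,0],[0,0,0],[0,0,0],[0,0,0]],"rot":[[0,0,0],[0,0,0],[0,0,0],[0,0,0],[0,0,0],[0,0,0],[0,0,0],[0,0,0],[0,0,0],[0,0,0]]}' 25
python3 - <<'E'
from t import *
s,R,p=cur(); b=np.array([.4925,-.1145,.081]); print('to grasp',tr(b+R[:,2]*.017),s['wrist_force'],s['wrist_torque'],p)
snap('wrist','w4.png')
E
```

```text
time_s: 5.12
eef_pos: [0.493, -0.1028, 0.0672]
ee_rot: [0.249, -0.646, 0.682, 0.235]
wrist_force: [0.6, -0.4, -0.8]
grip_width: 0.0221
to grasp [ 9.57216961e-05 -1.24956023e-04 -1.11703230e-03] [ 0.61248414 -0.40312706 -0.75688217] [-0.64448616 -0.04372017 -0.20993594] [ 0.49302319 -0.10277745  0.06719566]
```

View pics/w4.png

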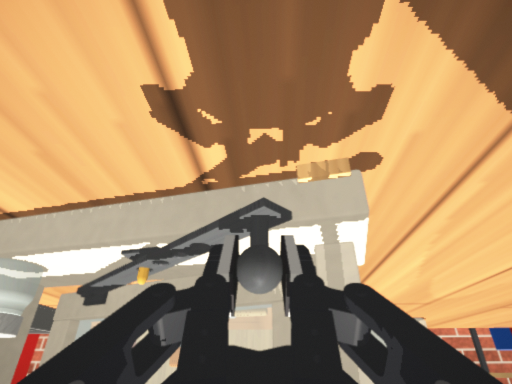

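```bash
cat > wp.py <<'E'
from t import *
PIN=np.array([.589,-.0275]); H=np.array([.045,.13])
THs=np.arctan2(*(np.array([np.sin(TH),np.cos(TH)])))
def pivot(r,az_only=False):
    L=np.linalg.norm(H);a=(r**2-.242**2+L**2)/(2*L);k=np.sqrt(r*r-a*a);u=H/L;n=np.array([-u[1],u[0]])
    return a*u-k*n
def ball(r,a):
    q=pivot(r); d=-q/np.linalg.norm(q); h=q+d*(.258*np.cos(a)-.029*np.sin(a))
    return np.append(PIN,0)+Rw@np.array([h[0],h[1],.052+.258*np.sin(a)+.029*np.cos(a)])
E
python3 - <<'E'
from wp import *
s,R,p=cur()
W=[(.128,0),(.128,.08),(.128,.16),(.14,.16),(.152,.16),(.165,.155),(.178,.15),(.19,.145),(.203,.14),(.203,.10),(.203,.06),(.203,0)]
print('grip offset (tool) TCP-ball0',R.T@(p-ball(.128,0)))
pr=None
for r,a in W:
    b=ball(r,a)
    if pr is not None: print(r,a,np.round(b,4),np.round(1000*(R.T@(b-pr)),1))
    pr=b
E
```

```text
grip offset (tool) TCP-ball0 [ 0.00052766 -0.00076626  0.0176318 ]
0.128 0.08 [ 0.494  -0.1116  0.1015] [-14.9  -2.3 -14.3]
0.128 0.16 [ 0.4976 -0.1084  0.1217] [-15.6  -3.4 -13.3]
0.14 0.16 [ 0.5205 -0.1136  0.1217] [  3.1 -23.1  -2.5]
0.152 0.16 [ 0.5393 -0.1121  0.1217] [ -2.  -18.7   1.7]
0.165 0.155 [ 0.5556 -0.1061  0.1205] [ -4.4 -15.9   5.3]
0.178 0.15 [ 0.5683 -0.0973  0.1192] [ -6.5 -12.3   7.1]
0.19 0.145 [ 0.5773 -0.0875  0.118 ] [-7.  -8.4  7.6]
0.203 0.14 [ 0.5843 -0.0757  0.1167] [-8.5 -6.4  8.8]
0.203 0.1 [ 0.5841 -0.0781  0.1066] [8.3 0.1 6.2]
0.203 0.06 [ 0.5839 -0.08    0.0964] [8.1 0.1 6.5]
0.203 0 [ 0.5837 -0.0822  0.081 ] [11.6  0.1 10.4]
```

```bash
python3 -m inch '{"grip":[0,0,0,0,0,0,0,0,0,0,0,0],"travel":[[-0.003,-0.0004,-0.003],[-0.003,-0.0005,-0.0029],[-0.003,-0.0005,-0.0028],[-0.003,-0.0005,-0.0028],[-0.003,-0.0005,-0.0028],[-0.0031,-0.0006,-0.0027],[-0.0031,-0.0007,-0.0027],[-0.0031,-0.0007,-0.0026],[-0.0031,-0.0007,-0.0026],[-0.0031,-0.0007,-0.0026],[0,0,0],[0,0,0]],"rot":[[0,0,0],[0,0,0],[0,0,0],[0,0,0],[0,0,0],[0,0,0],[0,0,0],[0,0,0],[0,0,0],[0,0,0],[0,0,0],[0,0,0]]}'
python3 - <<'E'
from wp import *
s,R,p=cur()
off=np.array([.0005,-.0008,.0176]); b=p-R@off; print('ball now',b,'want',ball(.128,.16),s['wrist_force'],s['wrist_torque'])
snap('wrist','w5.png');snap('scene','s5.png')
E
```

```text
time_s: 6.17
eef_pos: [0.4993, -0.0973, 0.1081]
ee_rot: [0.249, -0.647, 0.682, 0.235]
wrist_force: [-0.0, 0.1, -1.6]
grip_width: 0.022
ball now [ 0.49784888 -0.10822527  0.12192355] want [ 0.49758079 -0.10841435  0.12173369] [-0.00944169  0.09025252 -1.6116213 ] [-0.86177681  0.23296165  0.06349479]
```

View pics/w5.png

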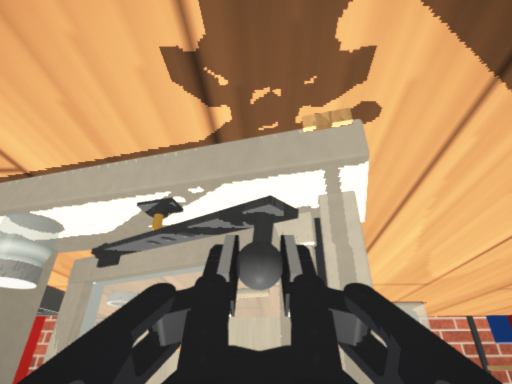

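```bash
python3 -m inch '{"grip":[0,0,0,0,0,0,0,0,0,0,0,0],"travel":[[0.0008,-0.0058,-0.0006],[0.0008,-0.0058,-0.0006],[0.0008,-0.0058,-0.0006],[0.0007,-0.0057,-0.0007],[-0.0005,-0.0047,0.0004],[-0.0005,-0.0047,0.0004],[-0.0005,-0.0047,0.0004],[-0.0005,-0.0046,0.0005],[-0.0011,-0.004,0.0013],[-0.0011,-0.004,0.0013],[-0.0011,-0.004,0.0013],[-0.0011,-0.0039,0.0014]],"rot":[[0,0,0],[0,0,0],[0,0,0],[0,0,0],[0,0,0],[0,0,0],[0,0,0],[0,0,0],[0,0,0],[0,0,0],[0,0,0],[0,0,0]]}'
python3 - <<'E'
from wp import *
s,R,p=cur()
off=np.array([.0005,-.0008,.0176]); b=p-R@off; print('ball now',b,'want',ball(.165,.155),s['wrist_force'],s['wrist_torque'])
snap('wrist','w6.png');snap('scene','s6.png');snap('side','d6.png')
E
```

```text
time_s: 7.27
eef_pos: [0.5573, -0.0948, 0.1066]
ee_rot: [0.249, -0.647, 0.682, 0.235]
wrist_force: [-2.2, -1.8, -1.1]
grip_width: 0.0223
ball now [ 0.55590391 -0.10572942  0.12038247] want [ 0.55557426 -0.10611931  0.1204824 ] [-2.21658872 -1.81037269 -1.05001163] [-1.10589107  0.62692515  0.76523225]
```

View pics/w6.png

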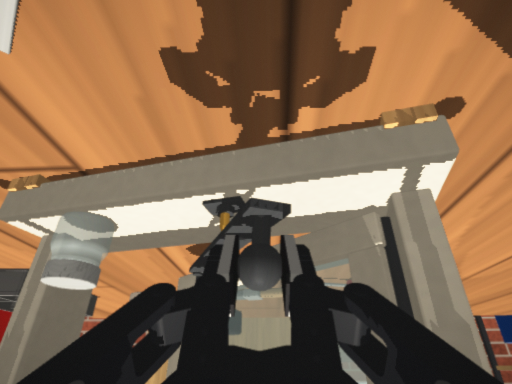

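View pics/s6.png

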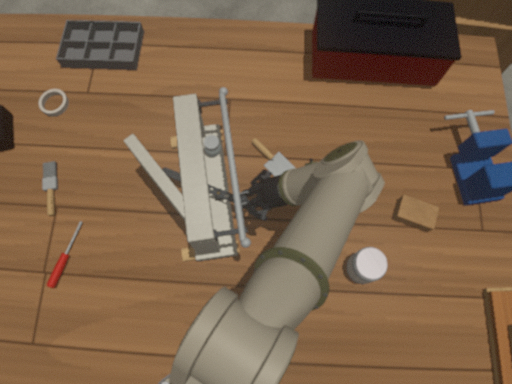

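View pics/d6.png

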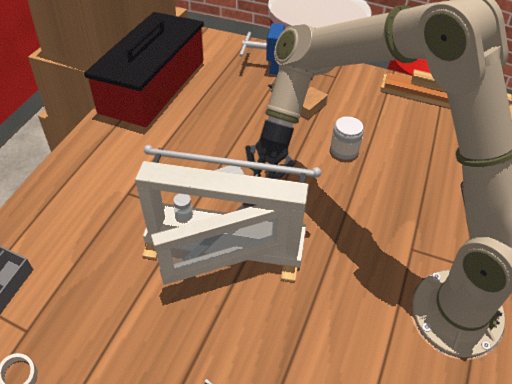

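Swinging as planned; the sash opens, the jar is untouched. Continue the arc.

```bash
python3 -m inch '{"grip":[0,0,0,0,0,0,0,0,0,0,0,0],"travel":[[-0.0016,-0.0031,0.0018],[-0.0016,-0.0031,0.0018],[-0.0016,-0.0031,0.0018],[-0.0017,-0.003,0.0018],[-0.0023,-0.0028,0.0025],[-0.0023,-0.0028,0.0025],[-0.0024,-0.0028,0.0026],[-0.0021,-0.0016,0.0022],[-0.0021,-0.0016,0.0022],[-0.0021,-0.0016,0.0022],[-0.0022,-0.0016,0.0022],[0,0,0]],"rot":[[0,0,0],[0,0,0],[0,0,0],[0,0,0],[0,0,0],[0,0,0],[0,0,0],[0,0,0],[0,0,0],[0,0,0],[0,0,0],[0,0,0]]}'
python3 - <<'E'
from wp import *
s,R,p=cur()
off=np.array([.0005,-.0008,.0176]); b=p-R@off; print('ball now',b,'want',ball(.203,.14),R.T@(ball(.203,.14)-b),s['wrist_force'],s['wrist_torque'])
snap('wrist','w7.png');snap('scene','s7.png');snap('side','d7.png')
import cv2
a=cv2.imread('pics/w7.png')[160:310,160:360]; cv2.imwrite('pics/c7.png',cv2.resize(a,None,fx=4,fy=4,interpolation=cv2.INTER_CUBIC))
a=cv2.imread('pics/s7.png')[120:270,120:320]; cv2.imwrite('pics/c7s.png',cv2.resize(a,None,fx=4,fy=4,interpolation=cv2.INTER_CUBIC))
E
```

```text
time_s: 8.42
eef_pos: [0.586, -0.0631, 0.1029]
ee_rot: [0.249, -0.647, 0.681, 0.236]
wrist_force: [-0.0, 1.2, -1.0]
grip_width: 0.0221
ball now [ 0.5846217  -0.07405123  0.11663877] want [ 0.58431394 -0.07570173  0.11671839] [ 0.0012211   0.00022092 -0.00113372] [-0.03335373  1.18175084 -0.97843095] [-0.74859605  0.23477442  0.24379599]
```

View pics/c7.png

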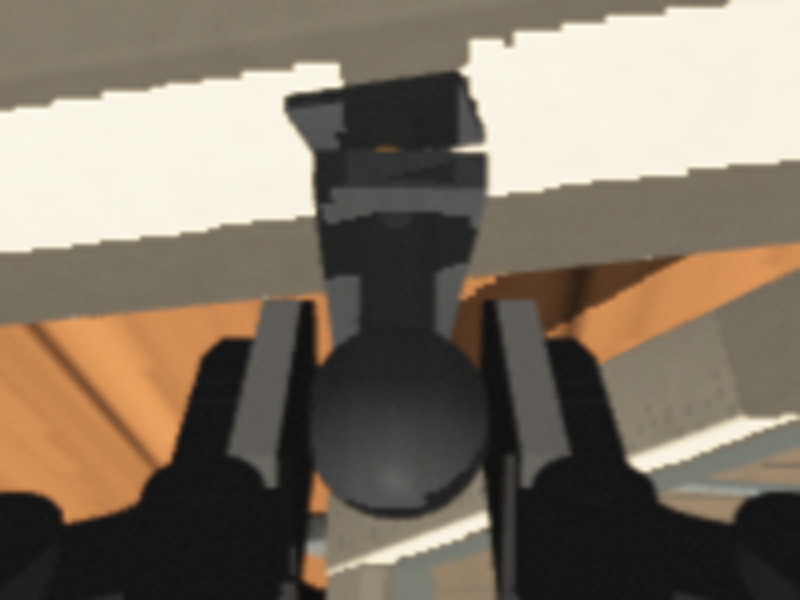

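View pics/c7s.png

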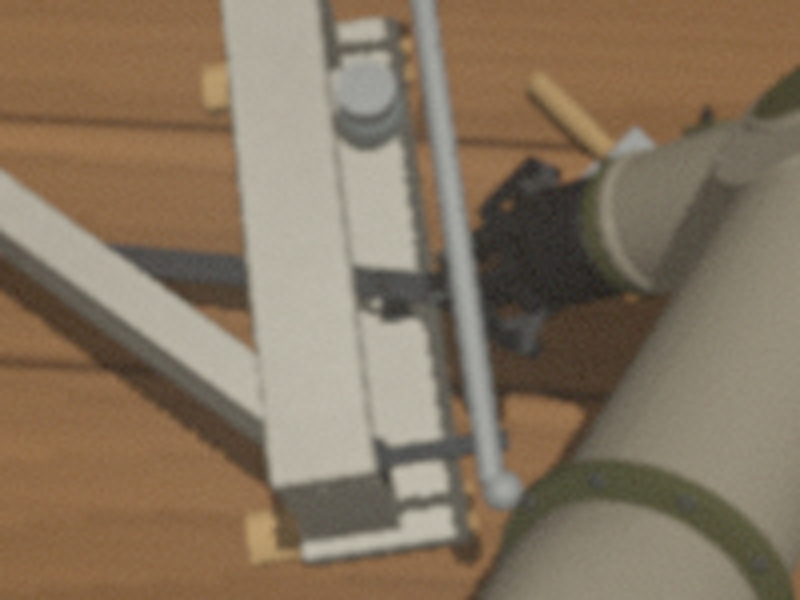

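View pics/d7.png

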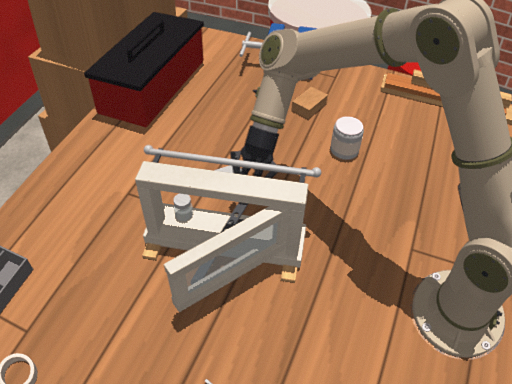

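Run:
```python
from wp import *
s,R,p=cur(); off=np.array([.0005,-.0008,.0176]); b=p-R@off
print('pin tip',proj('wrist',[.589,-.0275,.066]),proj('wrist',[.589,-.0275,.055]),'ball',proj('wrist',b), proj('scene',[.589,-.0275,.066]))
# solve actual stay from ball pos: sash angle
from scipy.optimize import fsolve
bl=Rw.T@(b-np.append(PIN,0))
def st(x):
    th,az,a=x; q=H+.242*np.array([np.cos(th),np.sin(th)]); h=.258*np.cos(a)-.029*np.sin(a)
    return [q[0]+h*np.cos(az)-bl[0],q[1]+h*np.sin(az)-bl[1],.052+.258*np.sin(a)+.029*np.cos(a)-bl[2]]
x=fsolve(st,[np.radians(-52),np.radians(162),.14]); th,az,a=x
q=H+.242*np.array([np.cos(th),np.sin(th)])
lh=q+(.203*np.cos(a)-.003*np.sin(a))*np.array([np.cos(az),np.sin(az)]); print('last hole rel pin',lh,'angles',np.degrees(x))
d=np.array([np.cos(az),np.sin(az)])
for L in (.203,.258,.27,.128):
    for w in(-.011,0,.011):
        P=np.append(q+L*np.cos(a)*d+w*np.array([-d[1],d[0]]),.05+L*np.sin(a)); P=np.append(PIN,0)+Rw@P; print(L,w,proj('wrist',P).round(1),proj('scene',P).round(1))
```

```text
pin tip [258.12485913 216.50423208] [258.16661521 202.79668376] ball [261.86636085 268.31683862] [218.8504645  191.44638556]
last hole rel pin [ 0.00296544 -0.00072265] angles [-51.83532143 162.73303175   7.98815501]
0.203 -0.011 [274.  234.3] [216.8 193.8]
0.203 0 [258.2 234.1] [217.5 190. ]
0.203 0.011 [242.4 233.8] [218.2 186.3]
0.258 -0.011 [282.8 208.5] [236.2 195.8]
0.258 0 [262.  208.1] [236.9 192. ]
0.258 0.011 [241.1 207.7] [237.5 188.2]
0.27 -0.011 [285.6 200.5] [240.5 196.2]
0.27 0 [263.2 200.1] [241.1 192.4]
0.27 0.011 [240.7 199.6] [241.8 188.6]
0.128 -0.011 [267.1 254.3] [191.  191.1]
0.128 0 [255.3 254.2] [191.8 187.4]
0.128 0.011 [243.4 254. ] [192.5 183.7]
```

Run:
```python
from wp import *
s,R,p=cur(); off=np.array([.0005,-.0008,.0176]); b=p-R@off
print(R.T@(ball(.203,.092)-b))
```

```text
[0.01035009 0.00015635 0.00696339]
```

```bash
python3 -m inch '{"grip":[0,0,0,0,0,0,0],"travel":[[0.002,0,0.0014],[0.002,0,0.0014],[0.002,0,0.0014],[0.002,0,0.0014],[0.002,0.0001,0.0014],[0,0,0],[0,0,0]],"rot":[[0,0,0],[0,0,0],[0,0,0],[0,0,0],[0,0,0],[0,0,0],[0,0,0]]}'
cat > chk.py <<'E'
from wp import *
import sys
from scipy.optimize import fsolve
n=sys.argv[1]
s,R,p=cur(); off=np.array([.0005,-.0008,.0176]); b=p-R@off
bl=Rw.T@(b-np.append(PIN,0))
def st(x):
    th,az,a=x; q=H+.242*np.array([np.cos(th),np.sin(th)]); h=.258*np.cos(a)-.029*np.sin(a)
    return [q[0]+h*np.cos(az)-bl[0],q[1]+h*np.sin(az)-bl[1],.052+.258*np.sin(a)+.029*np.cos(a)-bl[2]]
th,az,a=fsolve(st,[np.radians(-52),np.radians(162),.14])
q=H+.242*np.array([np.cos(th),np.sin(th)]); d=np.array([np.cos(az),np.sin(az)])
print('ball',b,'a',a,'last hole rel pin',q+.203*np.cos(a)*d,'F',s['wrist_force'],s['wrist_torque'])
print('want a=0',R.T@(ball(.203,0)-b))
for c in('wrist','scene','side'): snap(c,n+c+'.png')
for c,(u,v) in {'wrist':(160,160),'scene':(170,150),'side':(180,150)}.items():
    im=cv2.imread('pics/'+n+c+'.png')[v:v+100,u:u+130]; cv2.imwrite('pics/'+n+c+'c.png',cv2.resize(im,None,fx=6,fy=6,interpolation=cv2.INTER_CUBIC))
E
python3 chk.py k8
```

```text
time_s: 9.15
eef_pos: [0.5853, -0.0678, 0.0907]
ee_rot: [0.249, -0.646, 0.682, 0.235]
wrist_force: [-0.2, 0.5, -0.5]
grip_width: 0.0222
ball [ 0.58389765 -0.07866923  0.10447529] a 0.09158861237777857 last hole rel pin [ 0.00067858 -0.00015644] F [-0.24907006  0.53735914 -0.50158059] [-0.66377661  0.14812818  0.12195525]
want a=0 [1.78505556e-02 4.68517939e-05 1.56606850e-02]
```

View pics/k8wristc.png

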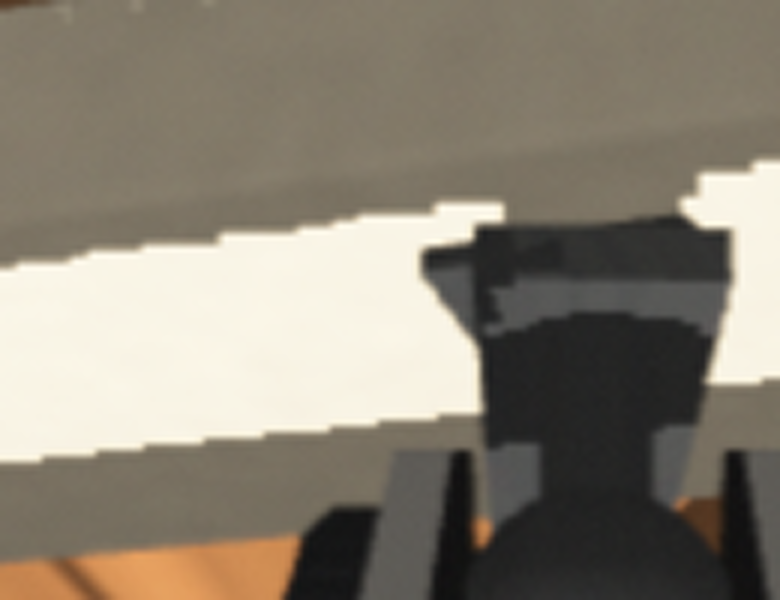

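View pics/k8scenec.png

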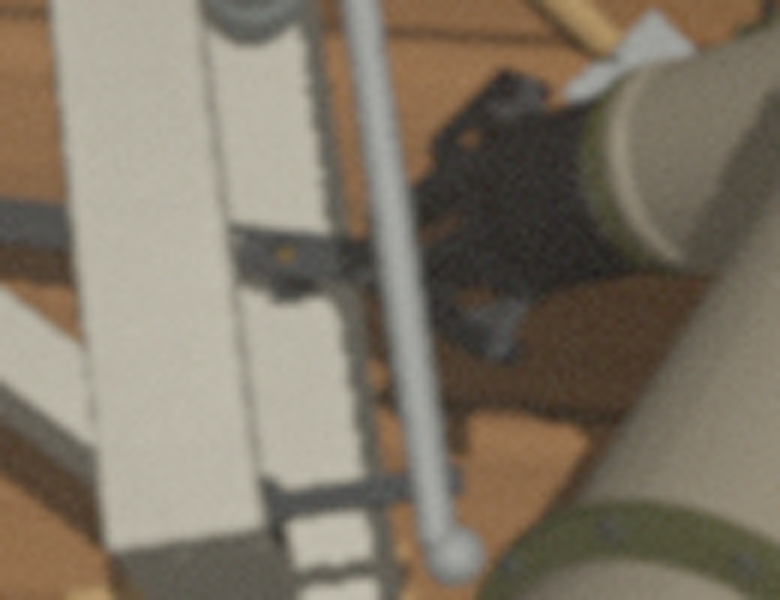

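View pics/k8sidec.png

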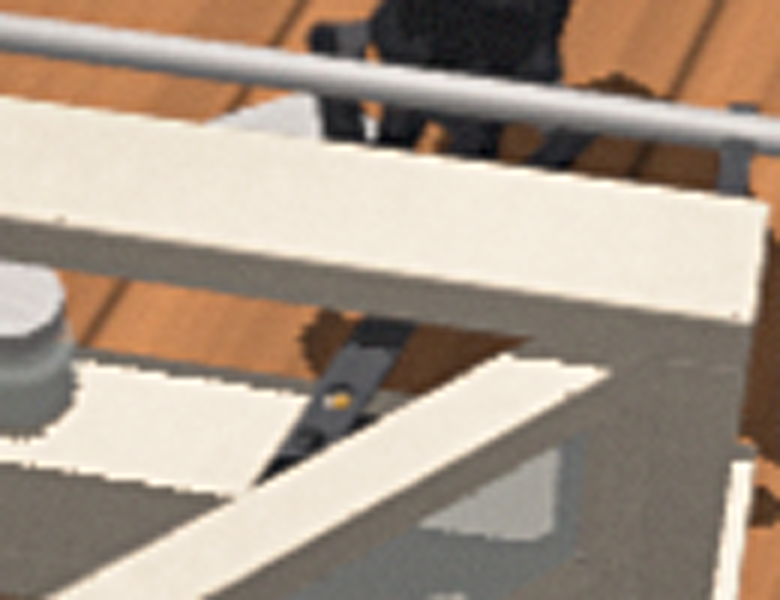

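```bash
python3 -m inch '{"grip":[0,0,0,0,0,0,0,0],"travel":[[0.0016,0,0.0012],[0.0016,0,0.0013],[0.0016,0,0.0013],[0.0016,0,0.0013],[0.0016,0,0.0014],[0.0015,0,0.0014],[0,0,0],[0,0,0]],"rot":[[0,0,0],[0,0,0],[0,0,0],[0,0,0],[0,0,0],[0,0,0],[0,0,0],[0,0,0]]}'
python3 chk.py k9
```

```text
time_s: 9.97
eef_pos: [0.5852, -0.07, 0.0786]
ee_rot: [0.249, -0.646, 0.682, 0.235]
wrist_force: [-0.2, -0.2, 0.2]
grip_width: 0.0217
ball [ 0.58382962 -0.08084878  0.09236272] a 0.04416552403377174 last hole rel pin [ 4.84347069e-05 -7.00173399e-05] F [-0.15051557 -0.2447447   0.15915295] [-0.690231    0.10748957  0.10674482]
want a=0 [8.38434032e-03 8.75432970e-05 7.79553815e-03]
```

View pics/k9sidec.png

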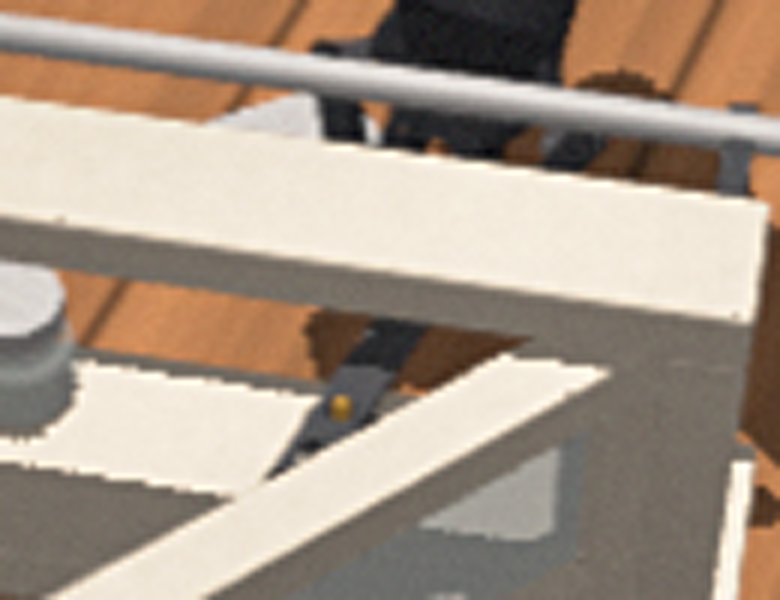

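View pics/k9scenec.png

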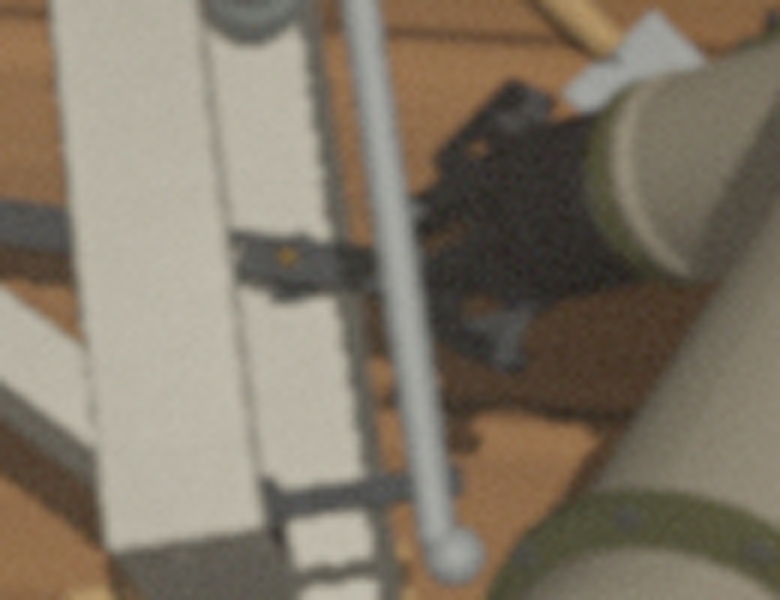

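The pin now stands up through the last hole (side view about (236.5, 218)), and the forces are small. Lowering the rest.

```bash
python3 -m inch '{"grip":[0,0,0,0,0,0,0,0],"travel":[[0.0014,0,0.0013],[0.0014,0,0.0013],[0.0014,0,0.0013],[0.0014,0,0.0013],[0.0014,0,0.0013],[0.0013,0,0.0012],[0,0,0],[0,0,0]],"rot":[[0,0,0],[0,0,0],[0,0,0],[0,0,0],[0,0,0],[0,0,0],[0,0,0],[0,0,0]]}'
python3 chk.py k10
```

```text
time_s: 10.78
eef_pos: [0.5853, -0.0712, 0.0676]
ee_rot: [0.249, -0.646, 0.682, 0.235]
wrist_force: [-0.3, 0.1, 0.9]
grip_width: 0.022
ball [ 0.58390005 -0.08211705  0.0813462 ] a 0.0013419594688148246 last hole rel pin [ 6.23094993e-05 -1.57469103e-04] F [-0.33974941  0.07564607  0.94994089] [-0.59935814  0.06805748 -0.02399186]
want a=0 [0.0003272  0.00021537 0.0001768 ]
```

View pics/k10sidec.png

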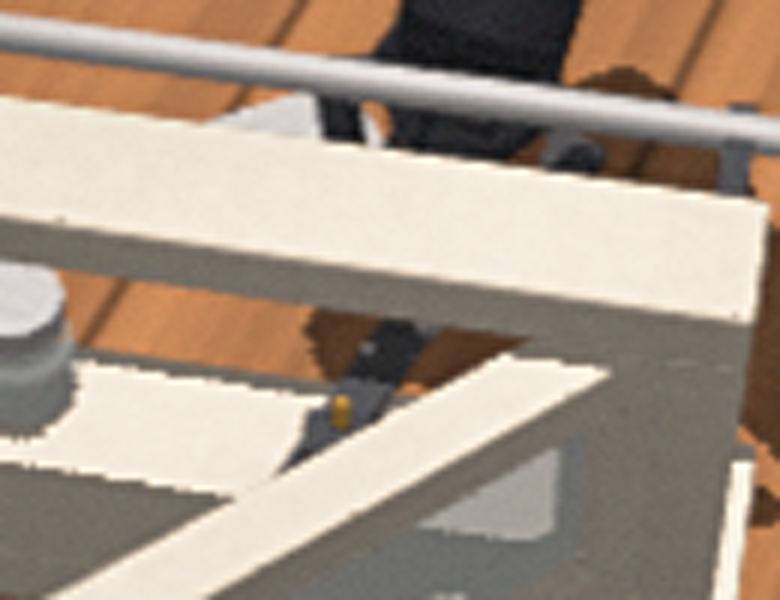

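View pics/k10wrist.png

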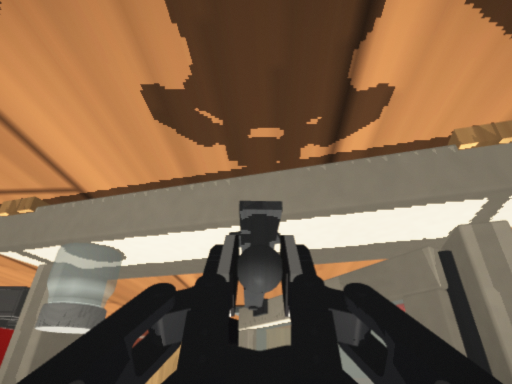

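```bash
python3 -m inch '{"grip":[0,0,0.15,0.3,0.45,0.6,0.6,0.6,0.6],"travel":[[0.0006,0.0001,0.0007],[0,0,0],[0,0,0],[0,0,0],[0,0,0],[0,0,0],[0,0,0],[0,0,0],[0,0,0]],"rot":[[0,0,0],[0,0,0],[0,0,0],[0,0,0],[0,0,0],[0,0,0],[0,0,0],[0,0,0],[0,0,0]]}'
python3 chk.py k11
```

```text
time_s: 11.68
eef_pos: [0.5852, -0.0712, 0.0666]
ee_rot: [0.249, -0.647, 0.682, 0.235]
wrist_force: [0.1, -0.2, 0.7]
grip_width: 0.0512
ball [ 0.58375771 -0.08210995  0.08041947] a -0.0022498162007391557 last hole rel pin [ 1.97880063e-04 -5.11391890e-05] F [ 0.05797337 -0.22418949  0.72953272] [-0.67142375  0.04667191 -0.00425166]
want a=0 [-2.69620157e-04  7.17039454e-05 -5.31906868e-04]
```

View pics/k11wrist.png

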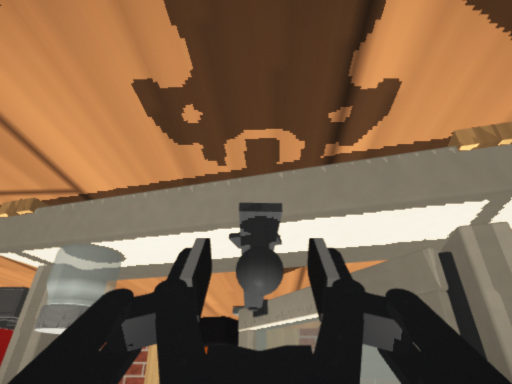

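```bash
python3 -m inch '{"grip":[0.6,0.6,0.6,0.6,0.6,0.6,0.6,0.6,0.6,0.6,0.6,0.6],"travel":[[0,0,-0.008],[0,0,-0.012],[0,0,-0.014],[0,0,-0.016],[0,0,-0.016],[0,0,-0.016],[0,0,-0.016],[0,0,-0.016],[0,0,-0.016],[0,0,-0.01],[0,0,0],[0,0,0]],"rot":[[0,0,0],[0,0,0],[0,0,0],[0,0,0],[0,0,0],[0,0,0],[0,0,0],[0,0,0],[0,0,0],[0,0,0],[0,0,0],[0,0,0]]}'
python3 chk.py k12
```

```text
time_s: 12.83
eef_pos: [0.5803, -0.162, 0.1741]
ee_rot: [0.249, -0.646, 0.682, 0.235]
wrist_force: [-0.1, 0.5, -0.2]
grip_width: 0.0513
ball [ 0.57888068 -0.17282857  0.18793988] a 0.43913942751242585 last hole rel pin [-0.11270199  0.01440612] F [-0.05074368  0.48688149 -0.23129774] [-0.69961703  0.02925744  0.02029333]
want a=0 [-0.00070322  0.00036666  0.14023005]
```

View pics/k12wrist.png

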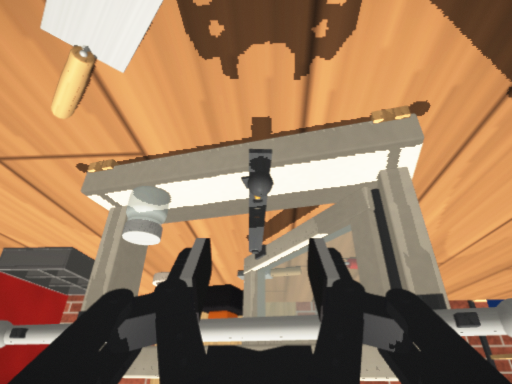

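View pics/k12sidec.png

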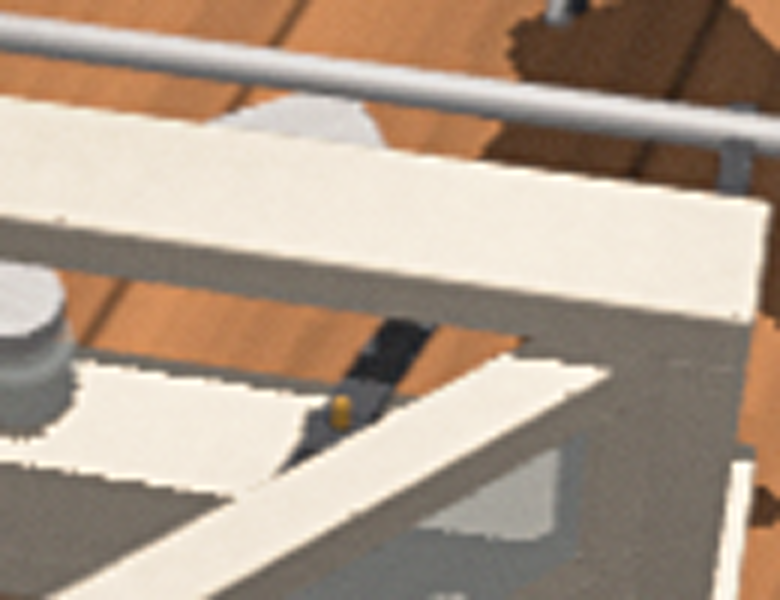

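View pics/k12scene.png

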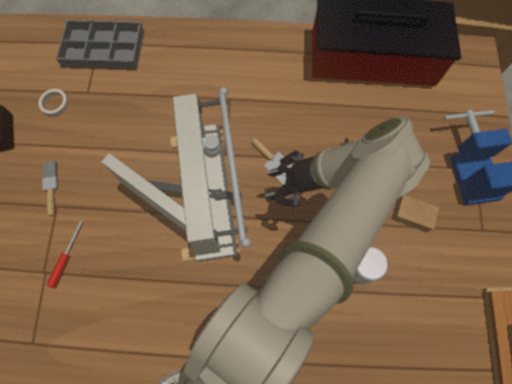

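The stay lies flat with the pin through the last hole (brass visible at wrist (258,199), and at side crop (340,410)). The jar and tin are unmoved and the gripper is clear, so I am handing in.

```bash
python3 -c "
from bench import robot
print(robot.job_done())"
```

```text
the job is handed in; nothing more can be done
None
```

The window is propped open with the last hole of the stay on the pin, and I handed the job in at about 13 s of the 54 s. No verdict came back.

I took the ball with the gripper leaned 40° to the room side, using 25 N. I lifted the stay about 0.16 rad off the pin and swung the sash open along the computed arc. I then lowered the last hole onto the pin by hand, released the ball and backed off.

**Stay and pin:** Just before release, the gripper pose put the stay at about 0.00 rad and the last hole within 0.3 mm of the pin's axis. That offset is model-based, not measured directly. After backing off, the side and wrist pictures still show the stay flat with the brass pin through the last hole.

**Jar, tin and forces:** The jar and tin look unmoved in the pictures. The wrist force readings I saw stayed below about 3 N, and the gripper was clear of everything at the end.

**Disagreements:** My first camera estimates differed by up to about 4 mm for the pin and 2 to 3 px for the wrist view of the ball. I used a compromise for the pin position, and the fit on the pin confirmed it. No check failed.

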